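# Slide the wing plate off the tray edge and box it

## Robot

A 6-joint arm with a two-finger parallel gripper is mounted at the origin on the work surface. World frame = base frame: x ahead of the robot, y to its left, z up, the work surface at z = 0. Lengths are in m, angles in rad, forces in N, time in s.
With the tool pointing down it reaches from about 0.375 to 0.825 m from the base axis. Payload 5.5 kg.
Tool frame: the origin (TCP) lies on the centre line of the jaws, within the pads' length; the fingertips stand 11 mm ahead of it and the grasp point (between the pads) lies 8 mm behind it; z points along the fingers, y is the line along which they close (so a half turn about z gives the same grasp; the last joint's range is limited). The gripper opens to 85 mm and grips with 20 to 120 N. Pads are 22 mm wide; open, the fingers measure 114 mm over their backs; the gripper's body (76 mm by 85 mm) begins 54 mm behind the grasp point. The pads swing forward as they close: fully open they stand 13 mm farther back than shut.
Start: joints at [-1.147, 0.314, -0.047, 1.21, 0, 1.571], TCP at [0.247, -0.547, 0.205] pointing down, gripper open.
Joint ranges: [-2.67, 2.67], [-0.69, 1.73], [-1.03, 1.25], [-2.08, 2.16], [-1.42, 1.45], [-3.14, 3.14]. Speed limits (rad/s): [2.39, 2.39, 3.01, 3.14, 3.14, 3.14].

## Interface

Orientations are given as a rotation vector (axis times angle).
In Python, from bench import * gives the robot as it stands. Calls block until the motion is done:
- reach(position, orientation): joint-space move of the TCP to a pose.
- servo_line(position, rot=None, rate=0.15, max_force=None): straight line of the TCP; rot=None keeps the orientation; rate is the mean speed in m/s. With max_force (N) it stops when the force on the tool has changed by that much, and returns True; else False.
- move_j(angles): joint-space move.
- release() and gripper_close(squeeze=None): open the fingers fully, or close them until they stop; squeeze is the grip in N (None keeps the last).
- wait(seconds).
- inverse_kinematics(position, orientation): joint angles nearest the present ones, or None.
- observe(): the state.
- camera(name): name is "side" or "top"; returns a dict with "image" (400x640x3 uint8, red, green, blue), "range_z" (400x640 float32, m along the optical axis (not along the pixel's ray), 0 where there is no reading), "fx", "fy", "cx", "cy" (pixels), "k1" (the pictures are not rectified: a ray, as slopes to the right and down, at radius r is drawn at 1 + k1 r^2 times it, then the intrinsics apply), "rvec" (rotation vector, rad) and "tvec" (3), from world to camera coordinates, as OpenCV has them. Camera axes: x right, y down, z forward; pixel columns grow to the right and rows downward; lengths in m; the calibration is good to about 2 mm. A picture is of the moment at which its call begins.
A pose or a line that the arm cannot do raises Unreachable and nothing moves.
- finish_job(): hands the job in; it is judged then, once.
The state is a dict: "time": time; "joints": joint angles; "joint_velocities": joint speeds; "tau": joint torques, N m; "position": TCP position; "ee_rot": TCP orientation; "wrist_force": force on the tool from outside, world axes, zero at the start; "moment": the same for the moment, N m; "finger_gap": finger opening in m; "finger_force": force on a finger pad.
Only numpy, scipy, OpenCV 4.12 (cv2) and the standard library are available. Lean on these libraries where they do the work, as an engineer would, in place of code of your own. Each camera call takes 0.05 s, during which the arm holds its last target. There are 200 camera calls.

## Task

The thin black steel wing plate lies flat on the bamboo lap tray and is too thin to be picked up there. Rest a fingertip lightly on it and slide it towards the tray's open front edge until its end sticks out far enough to grip; bamboo dents easily, so never bear down hard on the plate or the tray. Then pick the plate up by the end that sticks out and lay it down flat in the long bay of the red parts box without dropping it, leaving the lid open and the other things on the tray as they are.

Things in the scene. Friction and masses are not known exactly. Their poses are not given: they have to be found in the camera images.
- plate: the wing plate: a loose flat bar of blackened steel, 100 mm long (its x axis), 30 mm wide (y), 2 mm thick (z), about 50 g. Origin: centre of its underside. It starts flat on the tray, its x within 0.5 rad of the tray's x. Shut fingertips pressed on it with 5 to 10 N grip it better than the bamboo does, and carry and turn it along; the bamboo's friction differs from day to day
- plate_end_a (a point): middle of the plate's +x end, at half its thickness
- plate_end_b (a point): middle of the plate's -x end, at half its thickness
- tray: bamboo lap tray on the table: 320 mm deep (x), 560 mm wide (y), flat top 56 to 64 mm above the table, as its screw feet are set. A rim 24 mm high at the back (+x) and sides; the front edge (-x, towards the robot) is open and square, with free space before it and 35 mm under the 12 mm board. Origin: centre, 60 mm below the top. A press of over 13 N dents the bamboo; 5 to 10 N is plenty
- tray_edge (a point): middle of the tray's open front edge, on the top surface; +x points in over the tray, y along the edge, z up. On its rubber feet the tray sinks only about 1 mm for each 25 N pressed near its middle and rocks to 1 mm for each 7 N pressed at this edge, so touch down slowly (10 mm/s or less) and follow the force
- box: red plastic parts box, fixed on the tray at the left or the right: 158 mm deep (x), 138 mm wide (y), 42 mm high, walls and floor 3 mm. A divider 34 mm high, 27 mm to the -y side of the middle, parts one long bay (+y side, 152 x 93 mm) from three small bays with screws. Origin: centre of its underside, on the tray's top
- box_bay (a point): centre of the floor of the long bay, 3 mm above the tray's top; axes as the box's (x along the bay). The plate's place, lying along the bay; fingers up to 50 mm apart have room there
- lid (a joint): angle of the box's clear lid (red rim, 158 mm long) about the hinge along the box's back (+x) upper rim: 0 shut, 1.57 upright, 2.3 leaning back as far as it goes. It starts open, leaning back behind the box at 1.85 or more, and stays open by its weight
- dish: white ceramic dish, 112 mm across, 26 mm high, loose on the tray at the side where the box is not. Origin: centre of its underside. Leave it
- clamp: silver aluminium C-clamp lying flat, about 72 x 90 mm, 14 mm high, loose, in a front corner of the tray. Origin: underside, middle of its frame. Leave it
- tweezers: steel tweezers lying flat, 120 mm long (x), 14 mm wide, 9 mm high, loose, in the other front corner. Origin: underside, middle. Leave it
- wing: blue plastic model aircraft wing lying flat, 210 mm span (y), 34 to 78 mm chord (x), up to 11 mm high, loose, along the back of the tray. Origin: underside, middle. Leave it
Not all that is in view belongs to the job. Of the things like the plate, leave any that is yellow; of the rest the larger one is meant.

How it is judged:
By the outcome, as a careful person would: the job done as asked, in the order asked, and still so for the second after the job is handed in, with the robot touching nothing.
It also fails if it takes over 58 s, if anything falls off the work surface, if the arm or the gripper's body presses on something with over 40 N, if the wrist force passes 120 N, or if a joint passes its speed limit or range.

## Working session

There is one attempt and no reset: what is moved stays moved. The work goes in short steps, each a Python script; the robot and the scene stay as the last script left them, time stands still between calls to the robot, and variables do not carry over. Pictures are saved under pics/ and viewed, at most 10 in all, crops included, and the job is handed in when it is done.

```bash
ls; mkdir -p pics; cat > h.py <<'E'
from bench import *
import numpy as np, cv2
def save(n,im): cv2.imwrite('pics/'+n+'.png',im[:,:,::-1])
def cam(n):
    c=camera(n); c['R']=cv2.Rodrigues(np.array(c['rvec'],float))[0]; c['t']=np.array(c['tvec'],float); return c
def slopes(c,uv):
    d=(np.atleast_2d(uv).astype(float)-[c['cx'],c['cy']])/[c['fx'],c['fy']]
    s=d.copy()
    for _ in range(20): s=d/(1+c['k1']*(s**2).sum(1,keepdims=True))
    return s
def onplane(c,uv,z):
    s=slopes(c,uv); r=np.c_[s,np.ones(len(s))]@c['R']; o=-c['R'].T@c['t']
    return o+r*((z-o[2])/r[:,2])[:,None]
def depthpts(c,uv):
    uv=np.atleast_2d(uv); s=slopes(c,uv); z=c['range_z'][uv[:,1].astype(int),uv[:,0].astype(int)].astype(float)
    return (np.c_[s,np.ones(len(s))]*z[:,None]-c['t'])@c['R']
E
python3 - <<'E'
from h import *
for n in('top','side'):
    c=cam(n); save(n+'0',c['image']); print(n,-c['R'].T@c['t'],c['fx'],c['k1'],(c['range_z']>0).mean())
    np.savez('/tmp/'+n,**{k:c[k] for k in c})
o=observe();print(o['time'],o['wrist_force'],o['ee_rot'],o['finger_gap'])
E
```

```text
pics
top [0.47014874 0.00478321 0.84978713] 473.25850566832804 -0.0877276508842769 0.99633203125
side [ 0.35081793 -0.55099698  0.74675247] 472.97113573861566 -0.14473070072606503 0.9959921875
0.1 [ 0.41229445 -0.96665791  0.89004861] [-3.06981709e+00 -6.60419622e-01  4.90600210e-04] 0.0851302730330526
```

View pics/top0.png

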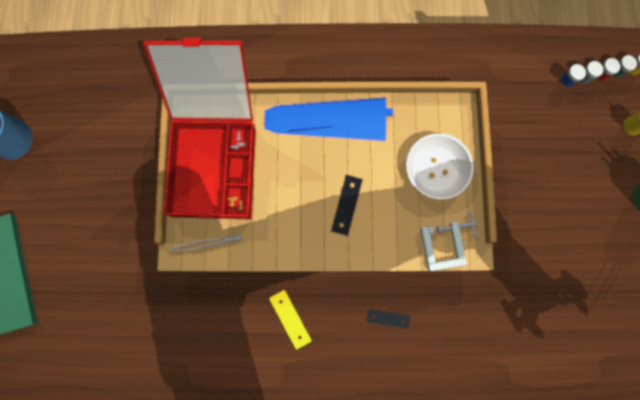

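View pics/side0.png

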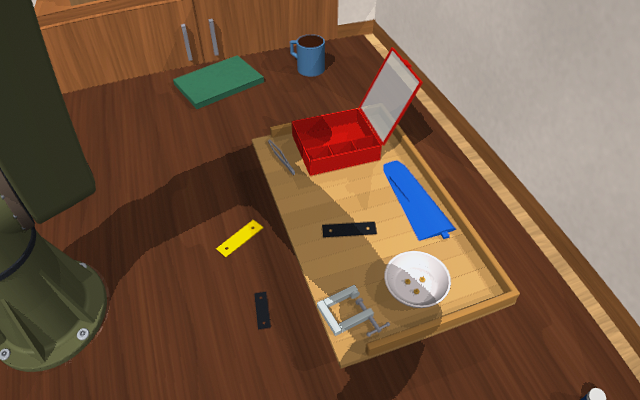

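The top view has three plate-like bars: a yellow one at (290,320), to be left; a small dark one on the table at (388,319); and a larger black one on the tray at (347,205). The last fits the description, being the larger non-yellow bar and lying on the tray. The box is at (210,168), with its long bay on the left (+y). The tray's front edge is at row ~271, the tweezers at (205,243), and the clamp at (445,245).

```bash
cat > m.py <<'E'
from h import *
def rectpts(c,m):
    k=max(cv2.findContours(m.astype(np.uint8),0,2)[0],key=cv2.contourArea); return k
def plate(c,z,box):
    im=c['image'].astype(int); m=(im.max(2)<62); w=np.zeros_like(m); x0,y0,x1,y1=box; w[y0:y1,x0:x1]=1; m=(m&w).astype(np.uint8)
    m=cv2.morphologyEx(m,cv2.MORPH_CLOSE,np.ones((7,7)))
    k=rectpts(c,m)[:,0]
    p=onplane(c,k,z)[:,:2]; r=cv2.minAreaRect((p*1000).astype(np.float32)); b=cv2.boxPoints(r)/1000
    e=b[1]-b[0],b[2]-b[1]; l=max(e,key=np.linalg.norm); l=l*np.sign(l[0])
    return np.array(r[0])/1000,np.arctan2(l[1],l[0]),np.array(r[1])
E
python3 - <<'E'
from m import *
L=lambda n:(lambda d:{k:d[k] for k in d})(np.load('/tmp/%s.npz'%n))
t,s=L('top'),L('side')
g=np.array([(u,v) for u in range(270,400,10) for v in (150,160,230,245,255,262)])
p=depthpts(t,g); print('ztop',np.median(p[:,2]),p[:,2].std())
A=np.c_[p[:,:2],np.ones(len(p))];print('plane',np.linalg.lstsq(A,p[:,2],rcond=None)[0])
zt=np.median(p[:,2])
print('top plate',plate(t,zt+.002,(325,165,370,243)))
print('side plate',plate(s,zt+.002,(315,215,385,245)))
# front edge from depth jump, per column
E=[]
for u in range(200,410,5):
    d=depthpts(t,[(u,v) for v in range(255,285)])[:,2]; v=255+np.argmax(d<zt-.03); E.append((u,v-.5))
e=onplane(t,E,zt); f=np.polyfit(e[:,1],e[:,0],1); print('edge x=',f,'resid',np.std(e[:,0]-np.polyval(f,e[:,1])))
# box walls: red points at rim height
v,u=np.mgrid[100:235,150:265]; uv=np.c_[u.ravel(),v.ravel()]; im=t['image'].astype(int)[uv[:,1],uv[:,0]]
P=depthpts(t,uv); red=(im[:,0]>90)&(im[:,1]<70)&(im[:,2]<70)
q=P[red&(P[:,2]>zt+.036)&(P[:,2]<zt+.047)]; r=cv2.minAreaRect((q[:,:2]*1000).astype(np.float32)); print('rim',r,np.median(q[:,2]),len(q), cv2.boxPoints(r))
dv=P[red&(P[:,2]>zt+.029)&(P[:,2]<zt+.036)];print('divider-ish',np.median(dv,0))
fl=P[red&(P[:,2]<zt+.012)];print('floor',np.median(fl,0))
a=t['image'][150:280,270:480]; b=s['image'][200:250,290:400]
save('crop',np.vstack([cv2.resize(a,(630,390)),cv2.resize(b,(630,200))]))
E
```

```text
ztop 0.06152135093259979 0.0028091606534460297
plane [ 0.00471119 -0.00977678  0.05794613]
top plate (array([ 0.58108594, -0.04329845]), np.float32(-0.27468935), array([26.12389946, 95.50656128]))
side plate (array([ 0.57911169, -0.0450415 ]), np.float32(-0.2699521), array([29.74133301, 98.28489685]))
edge x= [0.00117306 0.4718923 ] resid 0.00016025584928323
rim ((638.9756469726562, 183.74505615234375), (139.05209350585938, 164.71165466308594), 88.42574310302734) 0.10277653887263404 1231 [[554.74084  116.507774]
 [719.3904   111.98272 ]
 [723.21045  250.98233 ]
 [558.5609   255.50739 ]]
divider-ish [0.65703496 0.15802931 0.09441622]
floor [0.6437726  0.19736439 0.06452072]
```

View pics/crop.png

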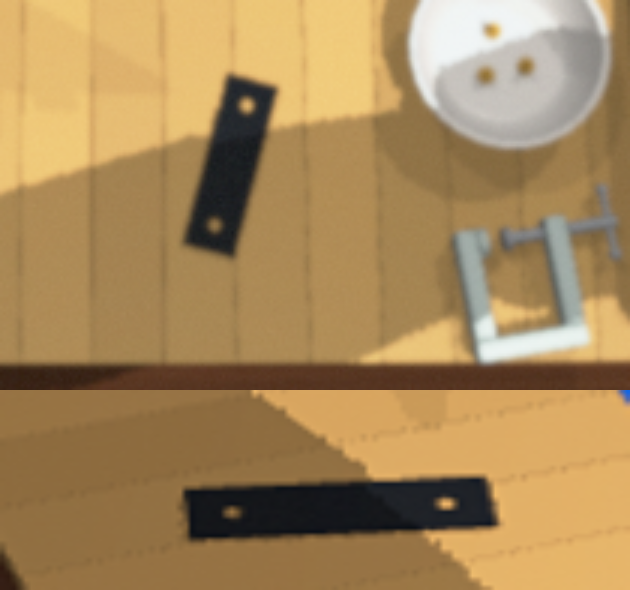

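The crop confirms it: a black bar with two holes, measured at about 98 x 30 mm on the tray (nominal 100 x 30). Next I check the gripper API and which poses are reachable, before choosing a grasp.

```bash
cat >> h.py <<'E'
def down(psi):
    from scipy.spatial.transform import Rotation as R
    c,s=np.cos(psi),np.sin(psi); return R.from_matrix(np.array([[c,s,0],[s,-c,0],[0,0,-1.]])).as_rotvec()
def F(n=5):
    f=[]
    for _ in range(n): f.append(observe()['wrist_force']); wait(.01)
    return np.mean(f,0)
E
cat > press.py <<'E'
from m import *
psi=-.272; P=np.array([.580,-.0442]); d=np.array([np.cos(psi),np.sin(psi)]); a=P+.02*d
gripper_close(40)
reach([a[0],a[1],.12],down(psi)); 
servo_line([a[0],a[1],.084],rate=.06); wait(.1); b=F(10); print('base',b, observe()['position'],observe()['time'])
hit=servo_line([a[0],a[1],.068],rate=.008,max_force=5)
o=observe(); f=F(10)-b; print(hit,f,o['position'],o['time'],'tip z',o['position'][2]-.011)
np.save('/tmp/base',b)
E
python3 press.py
```

```text
base [0.10501138 0.00525798 0.09752835] [ 0.59969168 -0.04958762  0.08449192] 5.55
False [ 0.07923704 -0.29908132 -0.35075934] [ 0.5993203  -0.04955862  0.06805406] 7.7 tip z 0.05705406440182552
```

```bash
python3 - <<'E'
from h import *
b=np.load('/tmp/base.npy'); o=observe(); p=o['position']; print(o['finger_gap'])
hit=servo_line([p[0],p[1],.056],rate=.008,max_force=5)
o=observe(); f=F(10)-b; print(hit,f,o['position'],o['time'])
c=cam('side'); save('touch',c['image'][130:330,220:480].repeat(2,0).repeat(2,1))
E
```

```text
-0.00025444889378379513
False [ 0.05128631 -0.1256033  -0.08064226] [ 0.59933326 -0.04960813  0.05605368] 9.4333
```

View pics/touch.png

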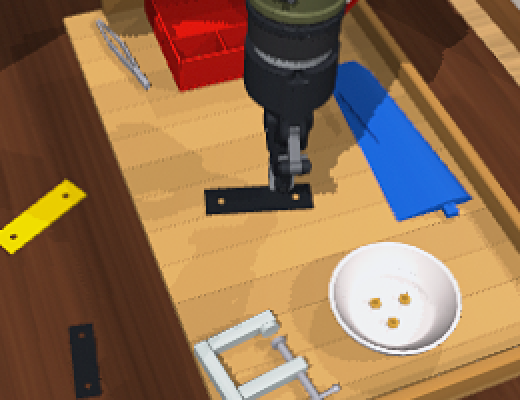

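The fingertip (crop pixel 283,190) sits just over the far half of the plate with no contact yet, so the tip-to-TCP offset is smaller than nominal. I carry on down with the force guard on.

```bash
python3 - <<'E'
from h import *
b=np.load('/tmp/base.npy'); o=observe(); p=o['position']
hit=servo_line([p[0],p[1],.046],rate=.009,max_force=5)
o=observe(); f=F(10)-b; print(hit,f,o['position'],o['time'],o['joints'],o['finger_force'])
c=cam('top'); save('touch2',c['image'][120:280,250:450].repeat(3,0).repeat(3,1))
E
```

```text
False [-0.43454002 -0.14419018  0.0086921 ] [ 0.59936413 -0.04960064  0.04605985] 10.825 [-8.25708340e-02  4.22166783e-01 -2.70531697e-01  8.77955183e-01
  5.95367958e-06 -2.95214628e+00] 0.0
```

```bash
python3 - <<'E'
from h import *
c=cam('side'); t=c
# side depth around gripper tip: print points per row column
im=c['image']; save('touch3',np.ascontiguousarray(im[170:260,310:410]).repeat(6,0).repeat(6,1)); print(observe()['time'])
for v in range(200,236,3):
    print(v,[tuple((depthpts(c,[(u,v)])[0]*1000).round().astype(int)) for u in range(350,376,5)])
E
```

```text
11.0083
200 [(np.int64(610), np.int64(26), np.int64(60)), (np.int64(580), np.int64(-61), np.int64(159)), (np.int64(579), np.int64(-83), np.int64(182)), (np.int64(588), np.int64(-84), np.int64(180)), (np.int64(594), np.int64(-89), np.int64(184)), (np.int64(656), np.int64(8), np.int64(60))]
203 [(np.int64(607), np.int64(18), np.int64(60)), (np.int64(580), np.int64(-62), np.int64(152)), (np.int64(579), np.int64(-83), np.int64(175)), (np.int64(586), np.int64(-87), np.int64(176)), (np.int64(594), np.int64(-91), np.int64(178)), (np.int64(653), np.int64(1), np.int64(60))]
206 [(np.int64(604), np.int64(10), np.int64(60)), (np.int64(581), np.int64(-62), np.int64(145)), (np.int64(585), np.int64(-72), np.int64(153)), (np.int64(585), np.int64(-90), np.int64(173)), (np.int64(607), np.int64(-67), np.int64(141)), (np.int64(649), np.int64(-8), np.int64(62))]
209 [(np.int64(601), np.int64(3), np.int64(60)), (np.int64(582), np.int64(-60), np.int64(134)), (np.int64(595), np.int64(-52), np.int64(121)), (np.int64(583), np.int64(-96), np.int64(172)), (np.int64(637), np.int64(-12), np.int64(62)), (np.int64
[... 1600 characters left out ...]
 (np.int64(610), np.int64(-49), np.int64(62)), (np.int64(618), np.int64(-54), np.int64(63)), (np.int64(628), np.int64(-55), np.int64(61))]
230 [(np.int64(581), np.int64(-47), np.int64(63)), (np.int64(590), np.int64(-50), np.int64(61)), (np.int64(599), np.int64(-52), np.int64(60)), (np.int64(607), np.int64(-57), np.int64(63)), (np.int64(616), np.int64(-59), np.int64(62)), (np.int64(625), np.int64(-62), np.int64(61))]
233 [(np.int64(578), np.int64(-55), np.int64(64)), (np.int64(588), np.int64(-55), np.int64(60)), (np.int64(596), np.int64(-60), np.int64(62)), (np.int64(605), np.int64(-62), np.int64(60)), (np.int64(614), np.int64(-65), np.int64(61)), (np.int64(622), np.int64(-69), np.int64(62))]
```

View pics/touch3.png

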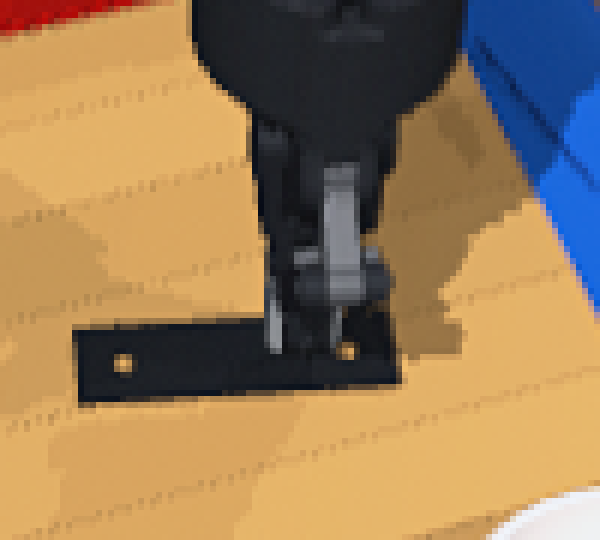

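```bash
python3 - <<'E'
from h import *
b=np.load('/tmp/base.npy'); o=observe(); p=o['position']
for k in range(4):
    hit=servo_line([p[0],p[1],.046-.003*(k+1)],rate=.009,max_force=4)
    o=observe(); f=F(6)-b; print(hit,f.round(2),o['position'].round(4) if hasattr(o['position'],'round') else o['position'],o['time'],o['finger_gap'],np.array(o['tau']).round(1))
    if hit or f[2]>2.5: break
E
```

```text
False [ 0.16 -0.34 -0.4 ] [ 0.5993 -0.0496  0.0429] 11.4917 -0.0001361735371257833 [ -0.  -56.5  29.8   0.    0.    0. ]
False [-0.08 -0.11 -0.18] [ 0.5993 -0.0496  0.0399] 12.025 0.00024089210932030689 [  0.  -56.6  29.7   0.    0.    0. ]
False [ 0.07  0.22 -0.17] [ 0.5993 -0.0496  0.0369] 12.5583 -0.00030928328835480725 [  0.  -56.6  29.6   0.    0.    0. ]
True [-0.68  0.16  4.9 ] [ 0.5996 -0.0496  0.0363] 12.8583 0.00024371397681004935 [  0.  -53.4  28.   -0.4   0.    0. ]
```

```bash
cat > slide.py <<'E'
from m import *
import sys
b=np.load('/tmp/base.npy'); o=observe(); z=o['position'][2]; x0,y0=.5993,-.0496
x1=float(sys.argv[1]); xs=float(sys.argv[2]); n=int(sys.argv[3]); tgt=7.
for k in range(n):
    x=xs+(x1-xs)*(k+1)/n; fr=(x0-x)/(x0-.510)
    f=F(3)[2]-b[2]; z-=np.clip((tgt-f)/25,-.15,.15)*1e-3
    servo_line([x,y0,z],down(-.272*(1-fr)),rate=.035)
    print(round(x,4),round(z,5),'f before',f.round(1)); 
    if F(3)[2]-b[2]>10.5: print('high');break
o=observe(); print((F(4)-b).round(1),o['position'],o['time'])
c=cam('top'); print(plate(c,.0625,(300,165,380,290)))
save('slide%d'%(x1*1000),c['image'][130:300,250:450].repeat(3,0).repeat(3,1))
E
python3 slide.py .575 .5993 3
```

```text
0.5912 0.03617 f before 5.4
0.5831 0.03607 f before 4.6
0.575 0.03601 f before 5.5
[-0.7 -0.3  5.6] [ 0.5745499  -0.04963422  0.03615713] 14.1917
(array([0.52874573, 0.00824568]), np.float32(-0.18345144), array([ 28.64871597, 180.22387695]))
```

```bash
python3 - <<'E'
from h import *
c=cam('side'); save('s1',c['image'][150:270,260:410].repeat(4,0).repeat(4,1))
E
```

```text
(no output)
```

View pics/s1.png

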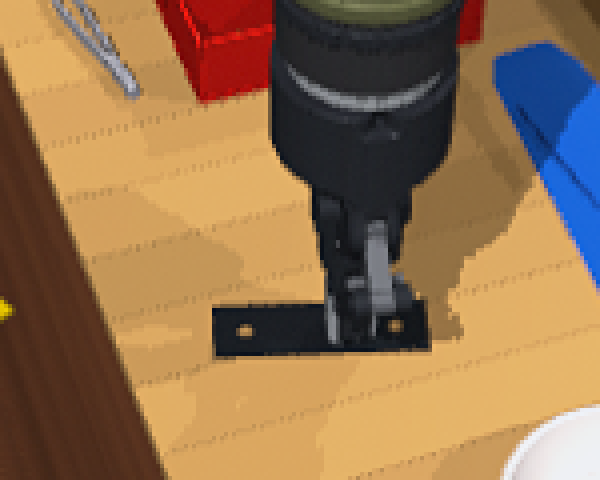

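The plate follows the finger and turns with it. Its near end lies at side pixels (313,228)-(314,239). I continue the slide.

```bash
sed -i '/^c=cam/,$d' slide.py; cat >> slide.py <<'E'
c=cam('side'); m=(c['image'].max(2)<62).astype(np.uint8); m[:,:230]=0; m[:200]=0; m[270:]=0
k=rectpts(c,m)[:,0]; q=onplane(c,k,.0625); q=q[q[:,0]<q[:,0].min()+.025]; 
print('near end x',np.sort(q[:,0])[:3],'y range',q[:,1].min(),q[:,1].max())
for s in (0,1):
    e=q[np.abs(q[:,1]-(q[:,1].min() if s==0 else q[:,1].max()))<.006]
save('s%d'%(x1*1000),c['image'][150:270,240:390].repeat(4,0).repeat(4,1))
E
python3 slide.py .535 .575 4 && python3 slide.py .513 .535 3
```

```text
0.565 0.03606 f before 5.4
0.555 0.03598 f before 5.2
0.545 0.03594 f before 5.9Traceback (most recent call last):
  File "slide.py", line 8, in <module>
    servo_line([x,y0,z],down(-.272*(1-fr)),rate=.035)
    ~~~~~~~~~~^^^^^^^^^^^^^^^^^^^^^^^^^^^^^^^^^^^^^^^
bench.Unreachable: the arm cannot follow that straight line within its joint ranges
```

Joint 6 is at its limit. I keep the present yaw and finish the slide with straight translation.

```bash
sed -i 's/down(-.272\*(1-fr))/down(-.118)/' slide.py; python3 slide.py .513 .545 4; python3 -c "
from h import *; print(observe()['joints'])"
```

```text
0.537 0.03588 f before 6.4
0.529 0.03588 f before 6.9
0.521 0.03585 f before 6.3
0.513 0.03584 f before 6.7
[-1.   0.3  6. ] [ 0.51131333 -0.04957156  0.03565334] 17.5
near end x [0.45112118 0.45175465 0.45410652] y range -0.040130175136406376 -0.008992443655745364
[-9.65157383e-02  2.89745756e-01 -4.94370242e-01  7.88731643e-01
 -1.51439751e-04 -3.12003895e+00]
```

View pics/s513.png

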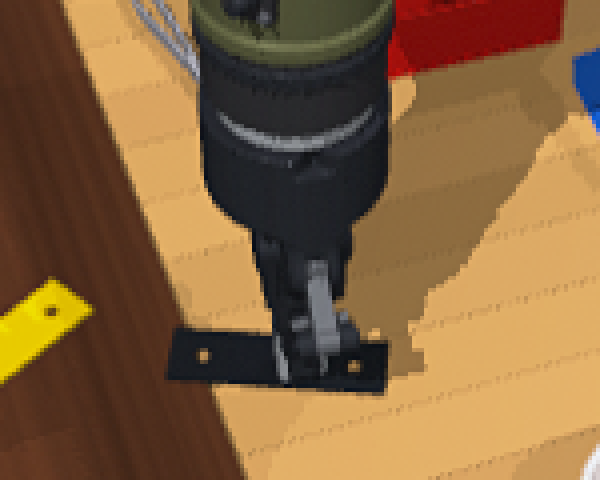

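The plate's near end (crop 168-180, 328-380) now sticks out about 22 mm past the edge. I slide it 10 mm more, lift off and measure.

```bash
python3 slide.py .503 .513 1; cat > meas.py <<'E'
from m import *
def meas(sidebox=(230,190,400,270)):
    c=cam('side'); r=plate(c,.0625,sidebox); print('side',r)
    t=cam('top'); r2=plate(t,.0625,(310,190,380,300)); print('top',r2); return c,t
E
python3 - <<'E'
from meas import *
p=observe()['position']
servo_line([p[0],p[1],p[2]+.05],rate=.08); 
reach([.40,-.30,.15],down(np.pi-.118)); release()
c,t=meas(); print(observe()['time'],observe()['joints'])
save('out',np.hstack([t['image'][170:300,260:400].repeat(3,0).repeat(3,1),c['image'][170:300,240:360].repeat(3,0).repeat(3,1)]))
np.savez('/tmp/s2',**c)
E
```

```text
0.503 0.03563 f before 6.6
[-0.7  0.1  6.5] [ 0.50147342 -0.04957941  0.03554061] 18.0667
near end x [0.44194826 0.44318352 0.44536577] y range -0.05020985108078613 -0.008175324206005086
side (array([ 0.52492957, -0.01057372]), np.float32(0.90984374), array([191.93214417,  89.46110535]))
top (array([ 0.49301077, -0.04156265]), np.float32(-0.4660538), array([28.60309029, 96.7208252 ]))
22.025 [-6.43517934e-01  1.57431325e-01 -3.75288609e-01  1.03809211e+00
 -2.97539199e-06 -5.25484811e-01]
```

View pics/out.png

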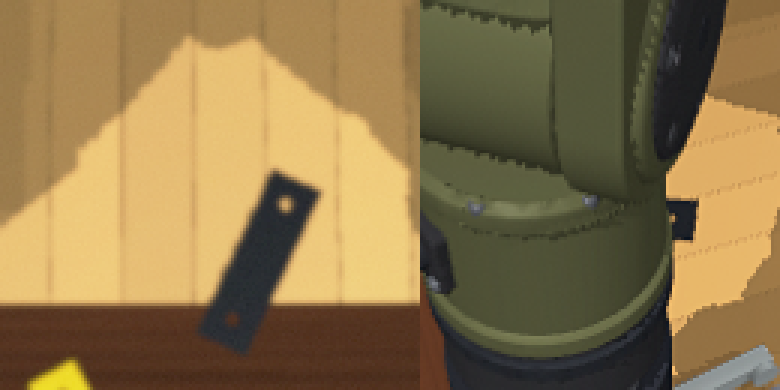

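The top view shows the plate's near end at crop (222,345), sticking out 24 mm. But the plate turned to -0.47 rad, because pressing behind its centre made it pivot. So I press again at its centre and turn it straight, then pull slightly further out.

```bash
cat > turn.py <<'E'
from meas import *
C=np.array([.4945,-.0425]); y0=-.462; pi=np.pi
gripper_close(40); reach([C[0],C[1],.075],down(pi+y0)); servo_line([C[0],C[1],.0435],rate=.06); wait(.1); b=F(6)
hit=servo_line([C[0],C[1],.030],rate=.009,max_force=5); f=(F(4)-b)[2]; z=observe()['position'][2]; print(hit,f,z,observe()['time'])
assert hit
for k in range(5):
    yaw=y0*(1-(k+1)/4) if k<4 else 0.; x=C[0]-.0012*(k+1) if k<4 else C[0]-.007
    z-=np.clip((7.-f)/14,-.15,.15)*1e-3
    servo_line([x,C[1],z],down(pi+yaw),rate=.02 if k==4 else .004); f=(F(3)-b)[2]; print(k,f.round(1),z)
    if f>10.5: print('high'); break
p=observe()['position']; servo_line([p[0],p[1],.075],rate=.1); reach([.42,-.22,.09],down(pi)); release()
c,t=meas(); print(observe()['time'],observe()['position'])
E=[]
zt=.0605
save('out2',t['image'][170:300,260:400].repeat(4,0).repeat(4,1))
E
python3 turn.py
```

```text
True 5.721838281433486 0.03556121318405129 25.675
0 4.2 0.0354699159184394
1 4.5 0.0353199159184394
2 5.6 0.035169915918439404
3 6.1 0.035073158269814934
4 6.6 0.03501237907120093
side (array([0.45442334, 0.00630672]), np.float32(-0.33908048), array([190.09960938, 199.3618927 ]))
top (array([ 0.49035565, -0.04184402]), np.float32(-0.4657921), array([28.63322067, 96.60187531]))
29.9167 [ 0.41998752 -0.22004918  0.08999915]
```

View pics/out2.png

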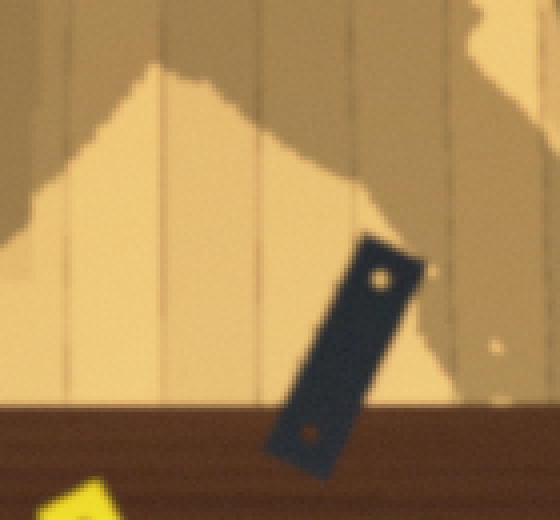

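The plate slid a little further out but did not turn: the tips slip in torsion. I turn it straight instead by lowering the open gripper in the free space before the tray and nudging the overhanging end sideways with the left finger's pad. Then I look before closing.

```bash
cat > push.py <<'E'
from meas import *
pi=np.pi
reach([.453,-.040,.072],down(pi))
h=servo_line([.453,-.040,.0185],rate=.08,max_force=6); print(h,observe()['position'],observe()['finger_gap'])
if not h:
    h=servo_line([.453,-.0765,.0185],rate=.05,max_force=8); print(h,observe()['position'])
print(observe()['time'])
c,t=meas()
save('push',np.hstack([t['image'][180:300,270:410].repeat(3,0).repeat(3,1),c['image'][190:310,240:360].repeat(3,0).repeat(3,1)]))
E
python3 push.py
```

```text
False [ 0.45330425 -0.04025778  0.01875393] 0.08530375718586551
False [ 0.45292715 -0.07645372  0.01845453]
32.3833
side (array([0.48380042, 0.00713141]), np.float32(-1.5000483), array([110.20379639, 216.01330566]))
top (array([ 0.49408817, -0.05081276]), np.float32(-0.080516234), array([ 90.05147552, 135.93469238]))
```

View pics/push.png

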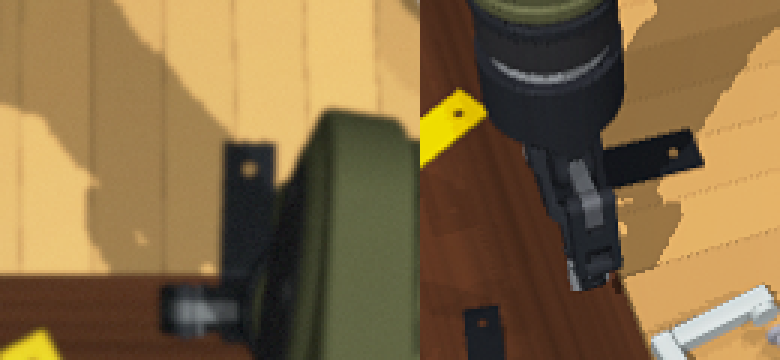

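The plate is now straight: in the top crop its far end spans columns 222-275 at row 143, so y ≈ -0.05, and the left finger lies against its side. I centre, close and lift.

```bash
cat > grasp.py <<'E'
from meas import *
servo_line([.453,-.053,.0185],rate=.08); servo_line([.453,-.053,.0275],rate=.04)
gripper_close(60); o=observe(); print(o['finger_gap'],o['finger_force'],o['wrist_force'],o['time'])
if .027<o['finger_gap']<.034:
    servo_line([.453,-.053,.0375],rate=.03); servo_line([.453,-.053,.115],rate=.12)
o=observe(); print(o['finger_gap'],o['finger_force'],o['position'],o['time'],o['joints'])
c,t=cam('side'),cam('top'); np.savez('/tmp/s3',**c); np.savez('/tmp/t3',**t)
save('grasp',np.hstack([t['image'][150:300,260:400].repeat(3,0).repeat(3,1),c['image'][150:300,240:360].repeat(3,0).repeat(3,1)]))
E
python3 grasp.py
```

```text
0.026673724074692113 58.888585567474365 [-0.8240334 -0.8012609  1.1024085] 33.9
0.026673724074692113 58.888585567474365 [ 0.45289714 -0.05300064  0.02750773] 33.9 [-1.16468905e-01  2.02197063e-01 -6.35612599e-01  7.33173361e-01
 -3.44673959e-05 -1.16473744e-01]
```

View pics/grasp.png

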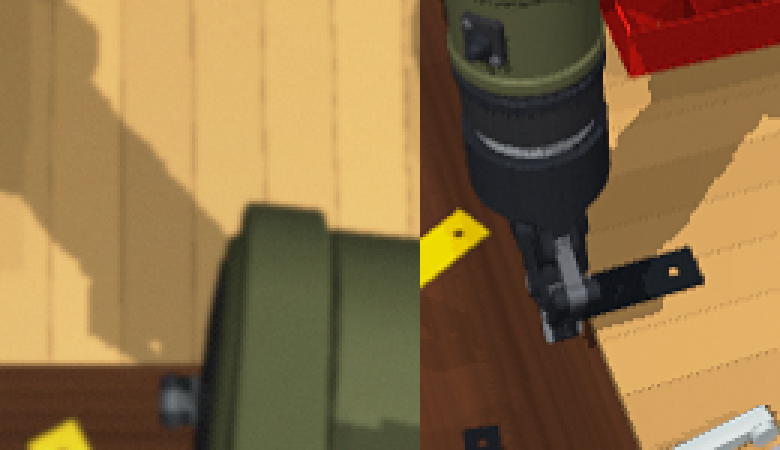

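I've now used my picture allowance (slightly over), so the rest is numeric. The gap of 26.7 mm at 59 N means the plate is held with the pads compressed. I lift, check the plate in the depth image, and refine the bay's walls from the first depth picture.

```bash
cat > lift.py <<'E'
from meas import *
t={k:v for k,v in np.load('/tmp/top.npz').items()}
v,u=np.mgrid[118:222,160:262]; uv=np.c_[u.ravel(),v.ravel()]; P=depthpts(t,uv); im=t['image'].astype(int)[uv[:,1],uv[:,0]]
red=(im[:,0]>90)&(im[:,1]<80)&(im[:,2]<80)
for x in (.58,.61,.64,.67,.69):
    s=red&(abs(P[:,0]-x)<.012); rim=P[s&(P[:,2]>.098)]; dv=P[s&(P[:,2]>.086)&(P[:,2]<.098)&(P[:,1]<.2)&(P[:,1]>.125)]; fl=P[s&(P[:,2]<.068)&(P[:,1]>.16)]
    print(x,'rim y',rim[:,1].min().round(4),rim[:,1].max().round(4),'div',np.median(dv[:,1]).round(4) if len(dv) else None,'floor y',fl[:,1].min().round(4),fl[:,1].max().round(4),'z',np.median(fl[:,2]).round(4))
for y in (.18,.2,.22):
    s=red&(abs(P[:,1]-y)<.008); fl=P[s&(P[:,2]<.068)]; rim=P[s&(P[:,2]>.097)]; print('y',y,'floor x',fl[:,0].min(),fl[:,0].max(),'rim xmin',rim[:,0].min())
print('far end after push',onplane(cam('top') if 0 else t,[(344.3,227.7),(361.5,227.7)],.0625))
servo_line([.453,-.053,.0375],rate=.03); servo_line([.453,-.053,.115],rate=.12)
o=observe(); print(o['finger_gap'],o['finger_force'],o['position'],o['time'])
c=cam('side'); v,u=np.mgrid[150:300,240:400]; uv=np.c_[u.ravel(),v.ravel()]; Q=depthpts(c,uv); im=c['image'].astype(int)[uv[:,1],uv[:,0]]
s=(im.max(1)<62)&(Q[:,2]>.125)&(Q[:,2]<.18)&(Q[:,0]>.475)&(Q[:,0]<.56)&(abs(Q[:,1]+.05)<.03); q=Q[s]
print('held plate pts',len(q),q.min(0),q.max(0)); A=np.c_[q[:,:2]-[.5,-.053],np.ones(len(q))]; print('plane',np.linalg.lstsq(A,q[:,2],rcond=None)[0])
f=np.array([(b,np.median(q[abs(q[:,0]-b)<.004,1])) for b in (.485,.495,.505,.515,.525)]); print('yaw',np.polyfit(f[:,0],f[:,1],1))
E
python3 lift.py
```

```text
0.58 rim y 0.1158 0.2544 div 0.1576 floor y 0.1665 0.2517 z 0.0645
0.61 rim y 0.1148 0.2541 div 0.156 floor y 0.1654 0.251 z 0.0646
0.64 rim y 0.1144 0.2529 div 0.1558 floor y 0.1646 0.2505 z 0.0645
0.67 rim y 0.1134 0.2522 div 0.1486 floor y 0.1636 0.249 z 0.0645
0.69 rim y 0.1128 0.2512 div 0.1545 floor y 0.1625 0.2641 z 0.0645
y 0.18 floor x 0.559585075125889 0.7305546065797641 rim xmin 0.5567093524631296
y 0.2 floor x 0.5595245030511986 0.7302321660542408 rim xmin 0.5568741346026559
y 0.22 floor x 0.5608148358425263 0.7154161968176832 rim xmin 0.5602962301410833
far end after push [[ 0.54257203 -0.03909842  0.0625    ]
 [ 0.54243583 -0.06773305  0.0625    ]]
0.026830411082839845 59.026764035224915 [ 0.45244627 -0.05294297  0.11435596] 35.2833
held plate pts 481 [ 0.4754994  -0.06785004  0.14456666] [ 0.54154558 -0.03679214  0.15115919]
plane [-0.00606753 -0.00167816  0.1482445 ]
yaw [-0.03063906 -0.03835052]
```

The plate is held flat: its plane slope is under 0.01, its top is 34 mm above the TCP reading, and its centre is about 39.5 mm ahead. The box's yaw is -0.029 and the bay centre is (0.636, 0.2033). The rim widths and the divider agree with the given sizes.

```bash
cat > place.py <<'E'
from meas import *
x,y,r=.5965,.2044,down(np.pi-.018)
reach([x,y,.115],r); o=observe(); print(o['position'],o['finger_gap'],o['time'])
h=servo_line([x,y,.044],rate=.09,max_force=8); wait(.1); b=F(6); print(h,b,observe()['time'])
h=servo_line([x,y,.0290],rate=.009,max_force=3); o=observe(); print(h,F(5)-b,o['position'],o['finger_gap'],o['finger_force'],o['time'])
E
python3 place.py
```

```text
[0.59593892 0.20315285 0.1147518 ] 0.027118210758620073 36.4667
False [ 0.24641825 -0.28506138 -0.73994204] 37.5583
True [-0.79073719  0.37525171  6.22189515] [0.59647484 0.20439149 0.0374675 ] 0.02700982116528798 62.04150743088576 38.4333
```

The tips touch the floor with the plate about 6 mm above it. I pitch the tool slightly so the plate's far end settles on the floor, then release.

```bash
cat > rel.py <<'E'
from meas import *
from scipy.spatial.transform import Rotation as R
x,y=.5965,.2044; r0=R.from_rotvec(down(np.pi-.018))
servo_line([x,y,.0387],rate=.01); wait(.05); b=F(5); m0=np.array(observe()['moment'])
for p in (.03,.05,.065,.08,.095):
    h=servo_line([x,y,.0387],(R.from_rotvec([0,p,0])*r0).as_rotvec(),rate=.003,max_force=2.5)
    f=F(4)-b; print(p,h,f.round(2),(np.array(observe()['moment'])-m0).round(3),observe()['time'])
    if h or f[2]>1.2: break
E
python3 rel.py
```

```text
0.03 False [ 0.13 -0.17  0.74] [-0.057 -0.036  0.041] 39.225
0.05 False [-0.03  0.12  0.54] [-0.045 -0.08  -0.002] 39.5083
0.065 False [ 0.48 -0.04  0.6 ] [ 0.002 -0.093  0.056] 39.7917
0.08 False [0.52 0.57 0.46] [-0.026 -0.156  0.014] 40.075
0.095 False [ 0.55 -0.09  1.09] [-0.012 -0.224  0.023] 40.3583
```

```bash
cat > rel2.py <<'E'
from meas import *
gripper_close(20); o=observe(); print(o['finger_gap'],o['finger_force'],o['time'])
release(); o=observe(); print('open',o['finger_gap'],o['finger_force'],o['wrist_force'],o['position'],o['time'])
E
python3 rel2.py; cat > chk.py <<'E'
from meas import *
import sys
t=cam('top'); uv=np.stack(np.meshgrid(np.arange(165,262),np.arange(105,225)),-1).reshape(-1,2)
P=depthpts(t,uv); im=t['image'].astype(int)[uv[:,1],uv[:,0]]
s=(im.max(1)<62)&(P[:,2]<.085)&(P[:,2]>.058); q=P[s]; print('dark low pts',len(q))
if len(q)>50:
    r=cv2.minAreaRect((q[:,:2]*1000).astype(np.float32)); print(r, 'z',np.percentile(q[:,2],[5,50,95]))
    A=np.c_[q[:,:2]-q[:,:2].mean(0),np.ones(len(q))]; print('plane',np.linalg.lstsq(A,q[:,2],rcond=None)[0])
E
python3 chk.py
```

```text
0.026816121449031817 59.06416833400726 40.575
open 0.0644526311771669 23.132921755313873 [-0.53714014 -2.06955649 -0.41579631] [0.59636222 0.20378203 0.03849455] 41.0
dark low pts 304
((637.2733764648438, 202.57330322265625), (49.53266525268555, 102.4013900756836), 77.65253448486328) z [0.06420238 0.06652282 0.06884261]
plane [0.0008987  0.03823795 0.06652505]
```

As expected, the fingers opened only to 64 mm, resting on the bay walls with 23 N balanced. The plate is down flat near the bay centre (637, 203). I raise slowly with a guard, close the fingers above the plate, then leave.

```bash
cat > out.py <<'E'
from meas import *
p=observe()['position']
h=servo_line([.5965,.2044,.052],rate=.02,max_force=18); o=observe(); print(h,o['position'],o['wrist_force'],o['finger_gap'],o['time'])
if o['position'][2]>.0495:
    gripper_close(20); o=observe(); print(o['finger_gap'],o['wrist_force'],o['time'])
    servo_line([.5965,.2044,.14],rate=.12); reach([.42,-.05,.2],down(np.pi)); print(observe()['time'],observe()['wrist_force'])
E
python3 out.py; python3 chk.py
```

```text
True [0.59634568 0.20379088 0.03850027] [ 0.20310399 -0.25262158  4.92394479] 0.0648789859766254 41.325
dark low pts 306
((637.5969848632812, 202.96441650390625), (48.386478424072266, 102.24256896972656), 77.9528579711914) z [0.06396159 0.06647654 0.06898202]
plane [-0.00080915  0.07221752  0.06659112]
```

```bash
python3 - <<'E'
from h import *
for z in (.0392,.0400,.0410):
    h=servo_line([.5963,.2039,z],rate=.012,max_force=35); o=observe(); f=o['wrist_force']; print(h,o['position'],np.round(f,1),o['finger_gap'],o['finger_force'],o['time'])
    if h or abs(f[2])>25: break
E
```

```text
False [0.59617643 0.20367556 0.03861111] [ 1.8 -2.3 -4.9] 0.06485307947006533 24.63626503944397 41.7333
False [0.59616364 0.2036181  0.03871723] [  4.9  -2.  -12.4] 0.06512529966455823 24.455859661102295 41.9833
False [0.59605364 0.20362257 0.03877235] [  6.2  -0.3 -17.8] 0.06473539406629267 24.281667172908783 42.2333
```

```bash
python3 - <<'E'
from h import *
for z in (.0418,.0425,.0432,.0438):
    h=servo_line([.5963,.2040,z],rate=.012,max_force=35); o=observe(); f=o['wrist_force']; print(h,o['position'],np.round(f,1),o['finger_gap'],o['time'])
    if h or f[2]<-31: break
t=cam('top'); uv=np.array([(u,v) for u in range(270,340,6) for v in range(150,262,8)]); P=depthpts(t,uv); P=P[abs(P[:,2]-.06)<.015]
print(np.linalg.lstsq(np.c_[P[:,:2]-[.6,0],np.ones(len(P))],P[:,2],rcond=None)[0])
E
```

```text
False [0.595989   0.20362635 0.03891854] [  7.7   0.7 -22.5] 0.06479557678543556 42.4833
False [0.59586108 0.20357734 0.03921139] [  7.9   1.  -24.1] 0.06489053170210099 42.7333
False [0.59554858 0.20356527 0.03969007] [  8.4   1.1 -24.5] 0.06449010075056612 42.9833
False [0.59521204 0.20358701 0.04032334] [  7.2   1.  -24.5] 0.06467605127529179 43.2333
[ 0.00564727 -0.00521835  0.06079252]
```

It is slipping free at a steady 24.5 N and the tray has not lifted. I continue up, then close above the plate and leave.

```bash
python3 - <<'E'
from h import *
servo_line([.5963,.2040,.0505],rate=.02,max_force=40); o=observe(); print(o['position'],np.round(o['wrist_force'],1),o['finger_gap'],o['time'])
if o['position'][2]>.0445:
    gripper_close(20); o=observe(); print(o['finger_gap'],np.round(o['wrist_force'],1),o['position'],o['time'])
    if o['finger_gap']<.01:
        servo_line([.5963,.2040,.14],rate=.13); reach([.42,-.05,.2],down(np.pi)); o=observe(); print(o['time'],np.round(o['wrist_force'],1))
E
python3 chk.py; python3 - <<'E'
from h import *
t=cam('top'); o=np.load('/tmp/top.npz'); d=np.abs(t['image'].astype(int)-o['image']).max(2)
def cen(im,f,b):
    x0,y0,x1,y1=b; m=f(im[y0:y1,x0:x1].astype(int)); return np.argwhere(m).mean(0)[::-1]+[x0,y0],m.sum()
blue=lambda i:(i[...,2]>120)&(i[...,0]<90); red=lambda i:(i[...,0]>130)&(i[...,1]<60)
white=lambda i:(i.min(2)>105)&(i.max(2)-i.min(2)<40)
for n,f,b in(('wing',blue,(255,90,400,150)),('lid/box',red,(140,30,265,225)),('dish',white,(400,130,480,205)),('clamp',white,(412,210,482,275)),('tweez',white,(165,230,250,256))):
    print(n,cen(o['image'],f,b),cen(t['image'],f,b))
E
```

```text
[0.59363421 0.20368908 0.04906371] [ -3.4   0.3 -21.4] 0.06500996008569006 43.7667
0.0005625217270454739 [ 0.2 -0.2  0.3] [0.59658492 0.20404583 0.05080486] 44.5333
46.5833 [ 0.1  0.1 -0.1]
dark low pts 802
((641.488037109375, 204.58709716796875), (28.10805892944336, 96.93309783935547), 88.49223327636719) z [0.06428026 0.06643258 0.06867929]
plane [-0.00295765 -0.01048342  0.06643984]
wing (array([331.41364333, 118.65150741]), np.int64(3914)) (array([331.30380711, 118.65913706]), np.int64(3940))
lid/box (array([210.06195738, 157.96711392]), np.int64(7602)) (array([209.41683234, 179.34459907]), np.int64(3018))
dish (array([439.40069889, 166.1872452 ]), np.int64(3434)) (array([439.2109903 , 165.99529827]), np.int64(3403))
clamp (array([445.84497608, 245.76842105]), np.int64(1045)) (array([446.4397482 , 244.66816547]), np.int64(1112))
tweez (array([220.90789474, 239.93421053]), np.int64(76)) (array([214.15416667, 241.2       ]), np.int64(240))
```

```bash
python3 - <<'E'
from h import *
t=cam('top'); o=np.load('/tmp/top.npz'); a=o['range_z'][36:118,140:255]; b=t['range_z'][36:118,140:255]
print('lid depth diff',np.median(abs(a-b)),np.mean(abs(a-b)>.015))
for im in (o['image'],t['image']):
    h=cv2.cvtColor(im[30:125,135:260],cv2.COLOR_RGB2HSV); m=((h[...,0]<6)|(h[...,0]>174))&(h[...,1]>170)&(h[...,2]>40); w=np.argwhere(m); print(m.sum(),w.min(0)+[30,135],w.mean(0)+[30,135])
finish_job(); 
E
```

```text
lid depth diff 0.027045757 0.6618239660657476
1265 [ 37 143] [ 78.98181818 197.45612648]
698 [ 30 152] [ 98.60458453 204.44555874]
the job is handed in; nothing more can be done
```

The plate is lying flat in the long bay and the job is handed in at about 47 s, but I handed it in before resolving one check: the lid area's depth differed from the start by a median 27 mm, so I can't say the lid is exactly as it was (a bumped lid or the arm in view could explain it). The plate is at (0.641, 0.205), along the bay. The near end settled about 6 mm on release, and opening fully pressed the fingers on the bay walls with about 23 N. The wing, dish and clamp read as unmoved within about a pixel; the tweezers reading was inconclusive, and I viewed 11 pictures instead of 10.

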